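# Slide the vial rack home into its corner stop

### The job

Push the rack of sample vials along the bench until it sits home in the inside corner of the metal stop: its far long side flush against the long rail and its left end flush against the short rail. Only push or nudge it with the fingers; it must stay flat on the bench all the while, not lifted, carried or tipped. Leave the other labware where it stands, and finish with the hand clear of everything.

Things in the scene. Friction and masses are not known exactly. Their poses are not given: they have to be found in the camera images.
- rack: Loose white plastic vial rack: a block 90 mm (its x) by 120 mm (its y), 30 mm high, with small black-capped vials fixed in it up to 43 mm high (5 mm in from the edges). Origin: centre of its underside. x roughly away from the robot, y to its left, z up. 0.3 to 0.65 kg; pushing it takes 1.5 to 5 N. Starts turned up to 0.3 rad, short of the long rail and right of its home.
- rack_corner (a point): The far left lower corner of the rack, at (+45, +60, 0) mm in the rack's frame. When the rack is home it lies in the inside corner of the stop.
- stop: Bare aluminium L-shaped stop, fixed to the bench. Origin: inside corner, on the bench. The long rail runs 370 mm along its -y (robot's right), the short one 130 mm along its -x (towards the robot). Inner faces: planes x = 0 and y = 0; rails 8 mm thick, 26 mm high, a 4 mm flange behind. The rack at home is parallel to it, centre at (-45, -60) mm. Turned up to 0.12 rad.
- amber_bottle: Bystander: amber glass bottle, diameter 56 mm, 115 mm high, standing. Origin: centre of its underside.
- jar: Bystander: closed white jar, diameter 56 mm, 75 mm high. Origin: centre of its underside.
- beaker: Bystander: small glass beaker, diameter 50 mm, 60 mm high. Origin: centre of its underside.
- cork_ring: Bystander: cork flask ring lying flat, outer diameter 84 mm, 25 mm high. Origin: centre of its underside.
- stopper: Bystander: green glass stopper standing on its narrow end, diameter 32 mm, 34 mm high. Origin: centre of its underside.
- spatula: Bystander: broad flat steel spatula (blade 65 mm wide), about 170 mm long, lying on the bench at the left. Origin: underside, about mid-length; it lies along its x.
Mind the look-alikes: they are no part of the job. What is shaped like the rack but purple or red is not meant.

How it is judged (in metres and radians):
At the end, for the whole second after the job is handed in: The rack's far left lower corner is within 4 mm of both inner faces of the stop, the rack is parallel to the rails within 0.04 rad, flat on the bench and at rest (x of rack_corner in the frame of stop between -0.004 and 0.004 m and y of rack_corner in the frame of stop between -0.004 and 0.004 m and angle between the x axis of rack and the x axis of stop, either way round below 0.04 rad and height (world z) of rack below 0.004 m and angle between rack's own z axis and vertical below 0.04 rad and linear speed of rack below 0.01 m/s); the robot touches nothing.
It fails at once if the vial rack is lifted off the bench (its underside centre rises 8 mm) (height (world z) of rack above 0.008 m).
It fails at once if the vial rack is tipped by more than 0.12 rad (angle between rack's own z axis and vertical above 0.12 rad).
It fails at once if other labware is pushed more than 25 mm from its place (distance of any of amber_bottle, jar, beaker, cork_ring, stopper, spatula from where it was at the start of the episode above 0.025 m).
It fails at once if other labware is knocked over (tilted more than 0.5 rad) (angle between any of amber_bottle, jar, beaker, cork_ring, stopper's own z axis and vertical above 0.5 rad).
It also fails if it takes over 54 s, if anything falls off the work surface, if the arm or the gripper's body presses on something with over 40 N, if the wrist force passes 120 N, or if a joint passes its speed limit or range.

### The arm

A 6-joint arm with a two-finger parallel gripper is mounted at the origin on the work surface. World frame = base frame: x ahead of the robot, y to its left, z up, the work surface at z = 0. Lengths are in mm, angles in rad, forces in N, time in s.
With the tool pointing down it reaches from about 275 to 1000 mm from the base axis. Payload 8.4 kg.
Tool frame: the origin (TCP) lies on the centre line of the jaws, within the pads' length; the fingertips stand 17 mm ahead of it and the grasp point (between the pads) lies 2 mm behind it (r.tcp_to_tips is the z of the fingertips in the tool frame, in mm); z points along the fingers, y is the direction in which the jaws open and shut (so a half turn about z gives the same grasp; the last joint's range is limited). The gripper opens to 85 mm and grips with 20 to 120 N. Pads are 22 mm wide; open, the fingers measure 114 mm over their backs; the gripper's body (76 mm by 85 mm) begins 54 mm behind the grasp point. The pads swing forward as they close: fully open they stand 13 mm farther back than shut.
Start: joints at [-1.155, 0.353, 1.633, -0, 1.155, -0.002], TCP at [253.593, -571.243, 222.481] pointing down, gripper open.
Joint ranges: [-2.63, 2.63], [-0.92, 2.1], [0.06, 2.66], [-1.3, 4.44], [0, 2.69], [-3.02, 3.02]. Speed limits (rad/s): [2.22, 2.22, 2.79, 3.14, 3.14, 3.14].

### API

Orientations are given as [roll, pitch, yaw] about the fixed x, y, z axes, in that order (R = Rz(yaw) Ry(pitch) Rx(roll)).
In Python, from rig import r, cams, job gives the robot as it stands.
- The arm moves only by the tool drive_tool, never from a script. Its argument "deltas" is a list of rows, each a list of 4 numbers: the shift along the tool's x, y, z in cm, then the turn about the tool's z in rad. In form: [[x, y, z, roll], ...]. A call has 1 to 12 rows; each row shifts and turns the commanded pose from where the row before left it, along the tool's axes as they then stand; what a row does not reach is not made up. A row lasts 1/12 s, in which the tool goes at most 41.7 mm and 7.16 degrees, less where a joint would pass 70% of its speed; a pose out of reach is approached as far as the arm can. A call with a gripper value outside its range is refused whole. "jaw" is the closure, from 0 (fully open) to 1 (shut), set as the call begins (left out, the last holds). The fingers move at their own pace and stop on an object; "force" is the grip in N (left out, the last holds). Time passes only in rows, so rows that do not move let the fingers close. It gives the time, the measured TCP pose, the force and the opening at its end, in the units of the state.
- r.sense(): the state, without advancing time (a new reading comes with each control period).
- cams.grab_frame(name): name is "side" or "top"; returns (picture, depth): 480x640x3 uint8, red, green, blue; 480x640 float32, mm along the optical axis (not along the pixel's ray), 0 where there is no reading.
- cams.camera_params(name): a dict with "fx", "fy", "cx", "cy" (pixels), "R" (3x3) and "t" (3): a world point X has camera coordinates R X + t. Camera axes: x right, y down, z forward; pixel columns grow to the right and rows downward; lengths in mm; the calibration is good to about 2 mm. A picture is of the moment at which its call begins. camera_params takes no time and is no camera call.
- job.sign_off(): hands the job in, once; it reports no verdict.
The state is a dict: "clock": time; "qpos": joint angles; "qvel": joint speeds; "joint_efforts": joint torques, N m; "eef_pos": TCP position; "tcp_rot": TCP orientation; "contact_force": force on the tool from outside, world axes, zero at the start; "wrist_torque": the same for the moment, N m; "opening": opening from 0.0 (shut) to 1.0 (fully open).
Only numpy, scipy, OpenCV 4.12 (cv2) and the standard library are available. Lean on these libraries where they do the work, as an engineer would, in place of code of your own. Each camera call takes 0.05 s, during which the arm holds its last target. There are 200 camera calls.

## Working session

There is one attempt and no reset: what is moved stays moved. The work goes in short steps, Python scripts to look and compute and a tool call to move; the robot and the scene stay as the last step left them, time stands still between calls to the robot, and variables do not carry over. Pictures are saved under pics/ and viewed, about 8 in all and at most 12, crops included, and the job is handed in when it is done.

Besides the shell and the picture viewer there is one more tool, called after "Request:" as name([rows], argument=value, ...), one row to a line, values as JSON. drive_tool: Moves the arm, as the interface text tells. Its arguments: {"type":"object","properties":{"deltas":{"type":"array"},"jaw":{"type":"number"},"force":{"type":"number"}},"required":["deltas"]}

```bash
mkdir -p pics && cat > h.py <<'E'
from rig import r,cams,job
import numpy as np,cv2
def grab(n):
    p,d=cams.grab_frame(n); return p,d
def world(n,d):
    c=cams.camera_params(n); R=np.array(c["R"]);t=np.array(c["t"])
    v,u=np.mgrid[:480,:640]
    X=np.stack([(u-c["cx"])/c["fx"]*d,(v-c["cy"])/c["fy"]*d,d],-1)
    return (X-t)@R   # R^T (X-t)
def save(p,f): cv2.imwrite("pics/"+f,p[...,::-1])
E
python3 - <<'E'
from h import *
for n in("top","side"):
    p,d=grab(n); save(p,n+"0.png"); np.savez(n+"0.npz",p=p,w=world(n,d),d=d)
    c=cams.camera_params(n); print(n,c["fx"],-np.array(c["R"]).T@c["t"])
s=r.sense();print(s["clock"],s["eef_pos"],s["tcp_rot"],s["opening"],s["contact_force"],r.tcp_to_tips)
E
```

```text
top 577.7265846430972 [ 399.63343474  -28.67762623 1326.83850642]
side 498.05580130653385 [ 387.47725022  828.75240673 1038.57649076]
0.1 [ 253.38779285 -570.85076323  221.83475714] [-3.14032929e+00 -7.91273051e-07  4.17731438e-01] 1.0015496443437422 [-0.94559798  0.2014947   0.4005605 ] 17.0
```

View pics/top0.png

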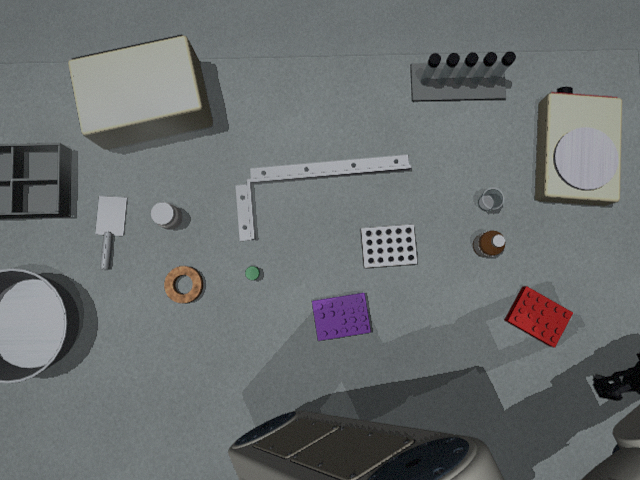

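View pics/side0.png

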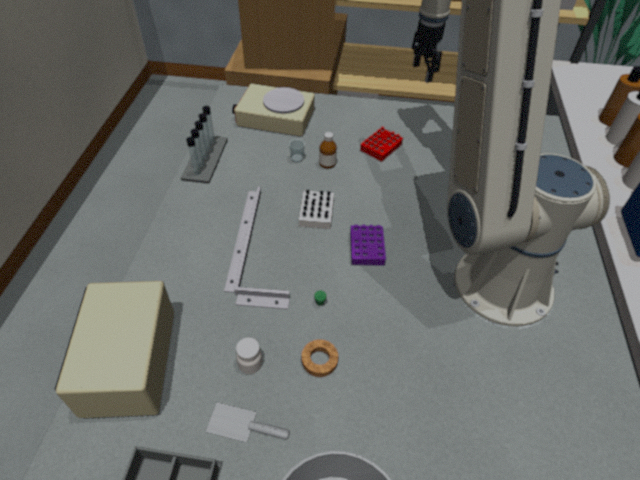

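Top view: candidates for the rack are the white block with black caps at (389,246), the purple block (342,316), the red block (540,316) and a tube stand (458,80). I choose the white one. The stop's inside corner is near (253,181), and the stopper (253,273) sits left of the push route. I'll measure the rack and stop now.

```bash
cat >> h.py <<'E'
def edgepose(p,w,box):
    """rack: minAreaRect of points in the height band 22..60 inside a world box (x0,x1,y0,y1)"""
    x0,x1,y0,y1=box
    m=(w[...,2]>20)&(w[...,2]<60)&(w[...,0]>x0)&(w[...,0]<x1)&(w[...,1]>y0)&(w[...,1]<y1)
    return m
def rack(p,w,box):
    m=edgepose(p,w,box)
    m=cv2.morphologyEx(m.astype(np.uint8),cv2.MORPH_OPEN,np.ones((3,3)))
    n,l,st,_=cv2.connectedComponentsWithStats(m)
    k=1+np.argmax(st[1:,4]); P=w[l==k]
    (cx,cy),(a,b),ang=cv2.minAreaRect(P[:,:2].astype(np.float32))
    # yaw of rack: direction of long side relative to y
    if a>b: long=ang
    else: long=ang+90
    yaw=np.deg2rad((long-90+90)%180-90)
    return cx,cy,a,b,yaw,np.median(P[:,2]),len(P)
E
python3 - <<'E'
from h import *
z=np.load("top0.npz");p,w,d=z["p"],z["w"],z["d"]
for uv in [(389,246),(380,254),(330,165),(246,215),(300,220),(491,244),(491,200),(165,215),(183,268),(253,273),(342,316)]:
    print(uv,p[uv[1],uv[0]],w[uv[1],uv[0]].round(1))
print("rack",rack(p,w,(380,520,-280,-80)))
# stop: height profile
wz=w[...,2]
for u in (270,300,330,360,390): print(u,[(v,int(w[v,u,0]),round(float(wz[v,u]),1),int(p[v,u].mean())) for v in range(150,190,2)])
for v in (195,215,230): print(v,[(u,int(w[v,u,1]),round(float(wz[v,u]),1),int(p[v,u].mean())) for u in range(230,264,2)])
cr=np.hstack([cv2.resize(p[215:280,350:430],None,fx=5,fy=5,interpolation=cv2.INTER_CUBIC),cv2.resize(p[148:213,235:315],None,fx=5,fy=5,interpolation=cv2.INTER_CUBIC)])
save(cr,"crop0.png")
E
```

```text
(389, 246) [156 158 163] [ 510.9 -179.9   31.3]
(380, 254) [175 175 182] [ 493.2 -158.7   34.2]
(330, 165) [163 165 170] [706.5 -52.9   4. ]
(246, 215) [159 162 165] [594.4 144.5   2.8]
(300, 220) [122 129 129] [5.797e+02 2.020e+01 3.000e-01]
(491, 244) [73 53 39] [ 503.8 -392.1   93.8]
(491, 200) [117 122 125] [ 613.9 -424.4    4.1]
(165, 215) [165 168 171] [587.8 309.9  80.6]
(183, 268) [158 118  82] [474.7 284.5  26.1]
(253, 273) [ 86 131  99] [458.8 127.   31.8]
(342, 316) [102  60 134] [357.5 -69.3  29.1]
rack (492.54144287109375, -179.87039184570312, 55.00376892089844, 121.09310150146484, np.float64(0.004848864210085805), np.float64(31.0843182218518), 1272)
270 [(150, 747, -3.2, 127), (152, 741, 0.7, 120), (154, 737, -0.0, 123), (156, 733, -1.8, 122), (158, 727, 2.8, 127), (160, 723, -0.3, 124), (162, 718, -0.7, 125), (164, 714, -3.4, 130), (166, 709, -3.6, 140), (168, 702, 8.9, 164), (170, 698, 2.8, 161), (172, 694, 2.4, 162), (174, 688, 5.3, 163), (176, 683, 8.3, 162), (178, 673, 30.7, 163), (180, 670, 24.6, 112), (182, 670, 4.2, 79), (184, 665, 1.9, 128), (186, 661, -1.4, 12
[... 2284 characters left out ...]
), (236, 167, -0.1, 122), (238, 162, 6.9, 162), (240, 158, -1.0, 165), (242, 153, 6.0, 161), (244, 148, 5.5, 164), (246, 144, 2.8, 162), (248, 139, 5.1, 160), (250, 132, 26.0, 163), (252, 128, 22.9, 132), (254, 126, -3.4, 82), (256, 121, 1.9, 89), (258, 116, 2.0, 127), (260, 112, -1.1, 122), (262, 107, 1.3, 120)]
230 [(230, 182, -1.0, 121), (232, 177, 0.9, 121), (234, 173, -2.1, 121), (236, 168, -2.3, 120), (238, 164, -2.0, 131), (240, 158, 2.3, 174), (242, 153, 5.1, 167), (244, 149, 2.7, 172), (246, 144, 7.2, 170), (248, 140, 3.8, 164), (250, 132, 27.1, 160), (252, 128, 26.2, 169), (254, 125, 11.0, 91), (256, 122, -3.1, 84), (258, 117, -0.1, 120), (260, 112, 3.7, 119), (262, 108, 2.8, 127)]
```

View pics/crop0.png

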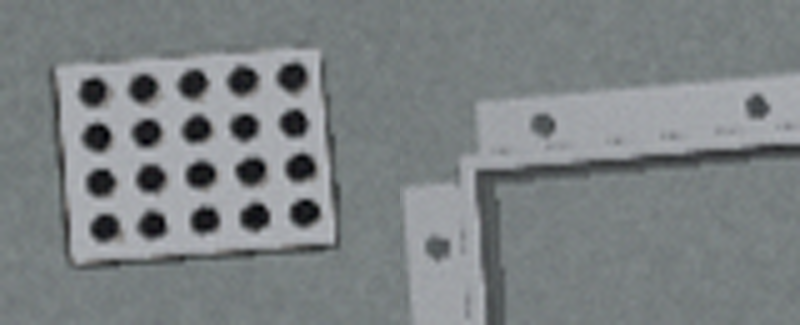

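The crop confirms the choice: a white 4x5 rack with black caps, nearly parallel to the stop. Next I'll fit accurate poses.

```bash
cat >> h.py <<'E'
def plane(n,uv,z):
    c=cams.camera_params(n);R=np.array(c["R"]);C=-R.T@np.array(c["t"])
    uv=np.asarray(uv,float).reshape(-1,2)
    D=np.c_[(uv[:,0]-c["cx"])/c["fx"],(uv[:,1]-c["cy"])/c["fy"],np.ones(len(uv))]@R
    return (C+D*((z-C[2])/D[:,2])[:,None])[:,:2]
def findrack(p,win,thr=143):
    u0,u1,v0,v1=win
    g=np.zeros((480,640),np.uint8); g[v0:v1,u0:u1]=(p.mean(2)[v0:v1,u0:u1]>thr)*255
    cs,_=cv2.findContours(g,cv2.RETR_EXTERNAL,cv2.CHAIN_APPROX_NONE)
    c=max(cs,key=cv2.contourArea)
    P=plane("top",c.reshape(-1,2),30).astype(np.float32)
    (cx,cy),(a,b),ang=cv2.minAreaRect(P)
    long=ang if a>b else ang+90
    return cx,cy,max(a,b),min(a,b),np.deg2rad((long-90+90)%180-90)
def findstop(p):
    g=p.mean(2); A=[];B=[]
    for u in range(262,408):
        col=g[140:200,u]; k=np.argmin(np.convolve(col,[1,1,-1,-1],'valid')*-1) # bright->dark
        A.append((u,140+k+1.5))
    for v in range(188,238):
        row=g[v,238:265]; k=np.argmax(np.convolve(row,[-1,-1,1,1],'valid'))
        B.append((238+k+1.5,v))
    return A,B
def robline(P,ax):
    i=np.ones(len(P),bool)
    for _ in range(6):
        k=np.polyfit(P[i,1-ax],P[i,ax],1); e=P[:,ax]-np.polyval(k,P[:,1-ax]); i=abs(e)<max(2*np.std(e[i]),1.)
    return k,np.std(e[i]),i.sum()
E
python3 - <<'E'
from h import *
z=np.load("top0.npz");p=z["p"]
print(findrack(p,(345,435,210,285)))
g=p.mean(2);A=[];B=[]
for u in range(262,408):
    d=np.diff(cv2.GaussianBlur(g[145:195,u:u+1],(1,3),0).ravel()); A.append((u,145+np.argmin(d)+.5))
for v in range(190,236):
    d=np.diff(cv2.GaussianBlur(g[v:v+1,240:264],(3,1),0).ravel()); B.append((240+np.argmin(d)+.5,v))
kA=robline(plane("top",A,26),0);kB=robline(plane("top",B,26),1)
print(kA,kB)
a,b=kA[0],kB[0] # x=a0 y+a1 ; y=b0 x+b1
x=(a[0]*b[1]+a[1])/(1-a[0]*b[0]);y=b[0]*x+b[1]
print("corner",x,y,"yaw",-np.arctan(a[0]),np.arctan(b[0]))
E
```

```text
(512.1112060546875, -179.41357421875, 118.43051147460938, 88.6937026977539, np.float64(0.0485223789423234))
(array([-6.24172523e-02,  6.75606735e+02]), np.float64(0.6694303756423848), np.int64(146)) (array([6.15169332e-02, 9.13303308e+01]), np.float64(0.6274442685634954), np.int64(46))
corner 667.3437351009496 132.38327080004078 yaw 0.06233638380969348 0.06143950873179927
```

Request:
drive_tool([
  [2.66,-2.34,0,0],
  [2.66,-2.34,0,0],
  [2.66,-2.34,0,0],
  [2.66,-2.34,0,0],
  [2.66,-2.34,0,0],
  [2.66,-2.34,0,0],
  [2.66,-2.34,0,0],
  [2.66,-2.34,0,0],
  [2.66,-2.34,0,0],
  [2.66,-2.34,0,0],
  [2.66,-2.34,0,0],
  [2.66,-2.34,0,0],
], jaw=0.35)

```text
clock: 1.1
eef_pos: [431.6, -183.4, 222.4]
tcp_rot: [-3.141, 0.0, 0.418]
contact_force: [0.8, -0.8, -0.1]
opening: 0.646
```

Request:
drive_tool([
  [0,0,2,0.089],
  [0,0,2.2,0.089],
  [0,0,2.2,0.089],
  [0,0,2.2,0.089],
  [0,0,2.2,0],
  [0,0,1.5,0],
  [0,0,0,0],
])

```text
clock: 1.68
eef_pos: [429.2, -184.1, 96.7]
tcp_rot: [-3.139, 0.005, 0.062]
contact_force: [-0.9, 0.8, -0.3]
opening: 0.652
```

Request:
drive_tool([
  [0,0,2,0],
  [0,0,2,0],
  [0,0,2,0],
  [0,0,1,0],
  [0,0,0.2,0],
  [0.5,0,0,0],
  [1,0,0,0],
  [0.5,0,0,0],
  [0,0,0,0],
])

```text
clock: 2.43
eef_pos: [454.2, -184.4, 28.7]
tcp_rot: [3.14, -0.003, 0.062]
contact_force: [0.3, 0.3, 0.3]
opening: 0.649
```

```bash
python3 - <<'E'
from h import *
p,d=grab("top"); save(p,"top1.png")
q,_=grab("side"); a=cv2.resize(p[170:310,310:470],(400,350)); b=cv2.resize(q[130:270,270:430],(400,350))
save(np.hstack([a,b]),"c1.png")
E
```

```text
(no output)
```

View pics/c1.png

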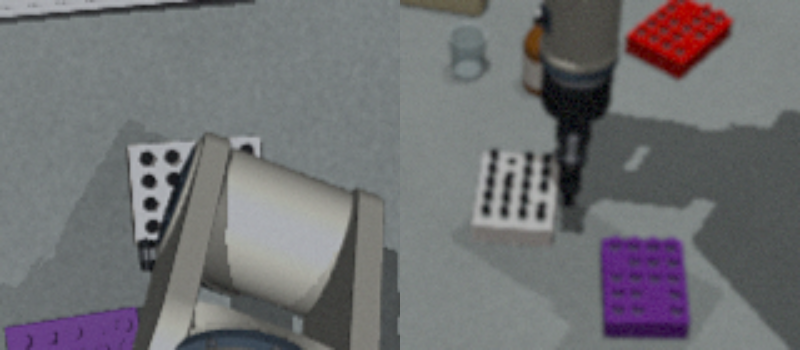

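The side crop shows the fingers just behind the near long side of the rack, low down and clear of the purple block. I'll start the push towards the long rail.

Request:
drive_tool([
  [0.3,0,0.2,0],
  [0.6,0,0,0],
  [1,0,0,0],
  [1,0,0,0],
  [1,0,0,0],
  [1,0,0,0],
  [1,0,0,0],
  [1,0,0,0],
  [1,0,0,0],
  [1,0,0,0],
  [1,0,0,0],
  [0.6,0,0,0],
])

```text
clock: 3.53
eef_pos: [557.8, -177.4, 25.6]
tcp_rot: [3.141, -0.001, 0.062]
contact_force: [-3.0, 0.1, -1.0]
opening: 0.651
```

Request:
drive_tool([
  [0.3,0,0,0],
  [0.3,0,0,0],
  [0.3,0,0,0],
  [0,0,0,0],
])

```text
clock: 3.87
eef_pos: [565.6, -176.8, 25.6]
tcp_rot: [3.142, -0.001, 0.062]
contact_force: [-0.4, 0.7, 0.0]
opening: 0.652
```

Request:
drive_tool([
  [0.3,0,0,0],
  [0.3,0,0,0],
  [0.3,0,0,0],
  [0.3,0,0,0],
  [0.2,0,0,0],
  [0,0,0,0],
])

```text
clock: 4.37
eef_pos: [579.9, -176.0, 25.5]
tcp_rot: [3.141, -0.001, 0.062]
contact_force: [-0.2, 0.8, -0.6]
opening: 0.651
```

```bash
python3 - <<'E'
from h import *
p,d=grab("top"); save(cv2.resize(p[140:280,300:460],(640,560)),"c2.png")
E
```

```text
(no output)
```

View pics/c2.png

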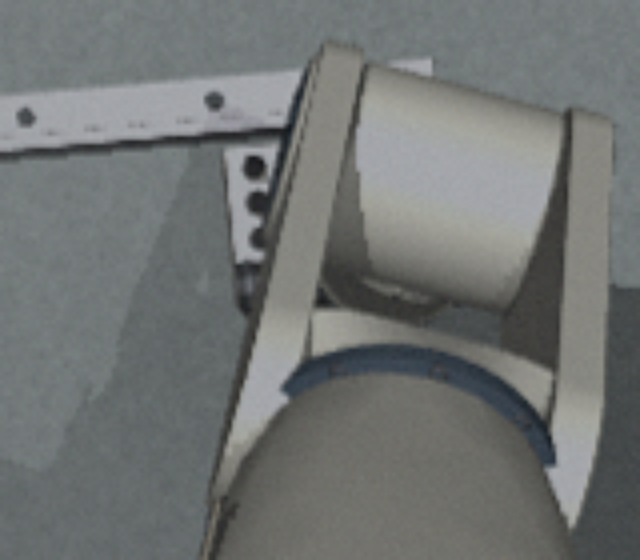

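The rack's far edge (crop y≈147) is about 5 mm short of the rail (crop y≈135) and parallel to it.

Request:
drive_tool([
  [0.2,0,0,0],
  [0.2,0,0,0],
  [0,0,0,0],
])

```text
clock: 4.67
eef_pos: [583.4, -175.7, 25.5]
tcp_rot: [3.142, -0.0, 0.062]
contact_force: [-2.7, 0.2, 0.2]
opening: 0.655
```

Request:
drive_tool([
  [0.15,0,0,0],
  [0.1,0,0,0],
  [0,0,0,0],
])

```text
clock: 4.92
eef_pos: [585.8, -175.5, 25.5]
tcp_rot: [3.142, -0.0, 0.062]
contact_force: [-2.5, 0.7, 1.5]
opening: 0.654
```

Request:
drive_tool([
  [0.1,0,0,0],
  [0.1,0,0,0],
  [0,0,0,0],
])

```text
clock: 5.17
eef_pos: [587.8, -175.4, 25.5]
tcp_rot: [-3.142, -0.0, 0.062]
contact_force: [-2.1, 0.3, 2.7]
opening: 0.651
```

Request:
drive_tool([
  [0.1,0,0,0],
  [0.1,0,0,0],
  [0,0,0,0],
])

```text
clock: 5.42
eef_pos: [589.9, -175.3, 25.5]
tcp_rot: [3.142, -0.0, 0.062]
contact_force: [-2.7, 0.6, 0.8]
opening: 0.649
```

Request:
drive_tool([
  [0.1,0,0,0],
  [0.1,0,0,0],
  [0,0,0,0],
])

```text
clock: 5.67
eef_pos: [590.3, -175.2, 25.3]
tcp_rot: [-3.141, 0.003, 0.062]
contact_force: [-8.1, -1.9, 5.3]
opening: 0.653
```

The force jumped to 8 N and the arm stalled, so the rack is against the long rail. I'll retract, lift, and go round to its right end.

Request:
drive_tool([
  [-1,0,0,0],
  [-2,0,0,0],
  [-1,0,-1,0],
  [0,0,-3,0],
  [0,0,-3,0],
  [0,2.3,-0.5,0],
  [0,2.3,0,0],
  [2.2,2.3,0,0],
  [2.2,2.4,0,0],
  [2.2,0,0,0],
  [2,0,0,0],
  [0,0,0,0],
], jaw=0.6)

```text
clock: 6.67
eef_pos: [647.2, -265.7, 100.8]
tcp_rot: [3.14, -0.005, 0.062]
contact_force: [-1.1, 1.0, -0.0]
opening: 0.399
```

Request:
drive_tool([
  [0,0,0,-0.12],
  [0,0,0,-0.12],
  [0,0,0,-0.12],
  [0,0,0,-0.12],
  [0,0,0,-0.12],
  [0,0,0,-0.12],
  [0,0,0,-0.12],
  [0,0,0,-0.12],
  [0,0,0,-0.12],
  [0,0,0,-0.12],
  [0,0,0,-0.12],
  [0,0,0,-0.12],
])

```text
clock: 7.67
eef_pos: [643.0, -265.1, 100.5]
tcp_rot: [3.141, 0.0, 1.508]
contact_force: [0.0, -0.7, 1.1]
opening: 0.402
```

Request:
drive_tool([
  [0,0,0,-0.12],
  [0,0,0,-0.01],
  [0,0,0,0],
])

```text
clock: 7.92
eef_pos: [643.1, -265.1, 100.5]
tcp_rot: [3.141, 0.0, 1.629]
contact_force: [0.8, 0.4, 0.5]
opening: 0.399
```

```bash
python3 - <<'E'
from h import *
p,d=grab("top"); save(cv2.resize(p[140:280,300:460],(640,560)),"c3.png")
s=r.sense(); th=.062; e=np.array(s["eef_pos"][:2])-[667.3,132.4]
print(e@[np.cos(th),np.sin(th)],e@[-np.sin(th),np.cos(th)],s["eef_pos"][2],s["qpos"])
E
```

```text
-48.74152460986485 -395.2845700819117 100.55049969247904 [-3.93237331e-01  5.80675012e-01  1.56257422e+00  1.11292976e-04
  9.97792778e-01 -4.50442151e-01]
```

View pics/c3.png

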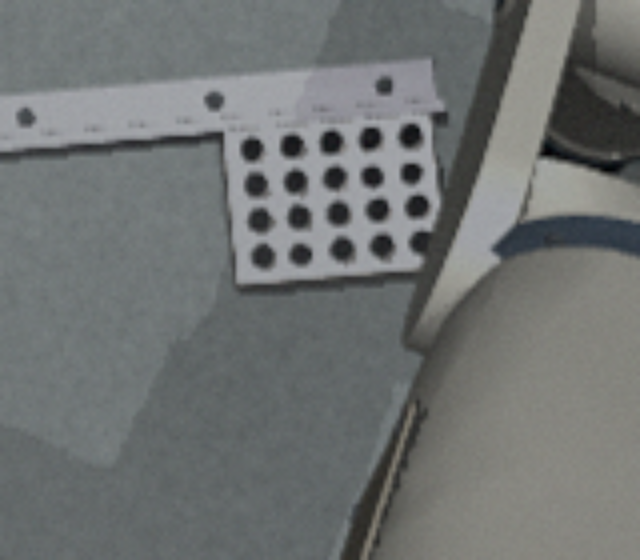

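Flush along the rail, right end near crop (435,180). The tool is lined up at its right end, so I'll descend and push left.

Request:
drive_tool([
  [0,0,2,0],
  [0,0,2,0],
  [0,0,2,0],
  [0,0,1,0],
  [0,0,0.4,0],
  [0,0,0,0],
  [0.5,0,0,0],
  [0.5,0,0,0],
  [0.5,0,0,0],
  [0.5,0,0,0],
  [0.5,0,0,0],
  [0.5,0,0,0],
])

```text
clock: 8.97
eef_pos: [641.7, -234.9, 27.1]
tcp_rot: [3.141, 0.001, 1.632]
contact_force: [0.1, -3.9, 0.8]
opening: 0.406
```

Request:
drive_tool([
  [0.6,0,0,0],
  [0.8,0,0,0],
  [0.8,0,0,0],
  [0.8,0,0,0],
  [0.8,0,0,0],
  [0.8,0,0,0],
  [0.8,0,0,0],
  [0.8,0,0,0],
  [0.8,0,0,0],
  [0.8,0,0,0],
  [0.5,0,0,0],
  [0.3,0,0,0],
])

```text
clock: 9.97
eef_pos: [636.1, -148.3, 26.4]
tcp_rot: [-3.141, -0.0, 1.632]
contact_force: [-0.0, -3.6, 1.2]
opening: 0.403
```

```bash
python3 - <<'E'
from h import *
p,d=grab("top"); save(cv2.resize(p[130:270,230:430],(800,560)),"c4.png")
s=r.sense(); th=.062; e=np.array(s["eef_pos"][:2])-[667.3,132.4]
print(e@[np.cos(th),np.sin(th)],e@[-np.sin(th),np.cos(th)],s["eef_pos"][2],s["contact_force"])
E
```

```text
-48.660227501451004 -277.9579377665346 26.29398239308516 [-0.23291454 -0.4624096   0.70228239]
```

View pics/c4.png

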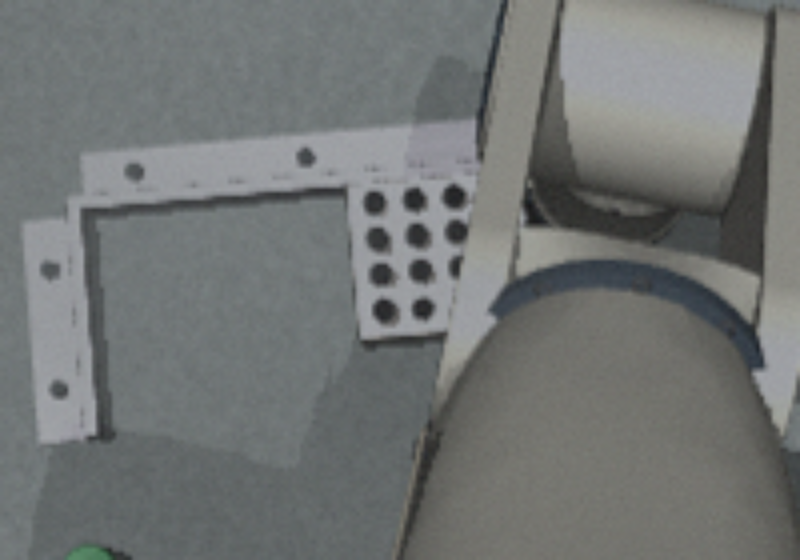

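The rack slides flush along the rail (its left edge at crop x≈350, short rail at ≈95), so I'll carry on.

Request:
drive_tool([
  [0.5,0,0,0],
  [0.8,0,0,0],
  [0.8,0,0,0],
  [0.8,0,0,0],
  [0.8,0,0,0],
  [0.8,0,0,0],
  [0.8,0,0,0],
  [0.8,0,0,0],
  [0.8,0,0,0],
  [0.8,0,0,0],
  [0.8,0,0,0],
  [0.8,0,0,0],
])

```text
clock: 11.02
eef_pos: [630.3, -55.7, 26.4]
tcp_rot: [-3.141, -0.0, 1.632]
contact_force: [-0.6, -1.4, -1.1]
opening: 0.4
```

Request:
drive_tool([
  [0.6,0,0,0],
  [0.6,0,0,0],
  [0.6,0,0,0],
  [0.5,0,0,0],
  [0.4,0,0,0],
  [0.3,0,0,0],
  [0.3,0,0,0],
  [0.2,0,0,0],
  [0.2,0,0,0],
  [0,0,0,0],
])

```text
clock: 11.85
eef_pos: [628.3, -19.2, 26.5]
tcp_rot: [3.142, -0.0, 1.632]
contact_force: [-0.4, 0.8, -0.5]
opening: 0.396
```

```bash
python3 - <<'E'
from h import *
p,d=grab("top"); save(cv2.resize(p[130:270,230:430],(800,560)),"c5.png")
s=r.sense(); th=.062; e=np.array(s["eef_pos"][:2])-[667.3,132.4]
print(e@[np.cos(th),np.sin(th)],e@[-np.sin(th),np.cos(th)],s["eef_pos"][2],s["contact_force"])
E
```

```text
-48.05547847414737 -148.9811982704059 26.637551875616293 [ 0.45578116 -0.81602644 -0.33968362]
```

View pics/c5.png

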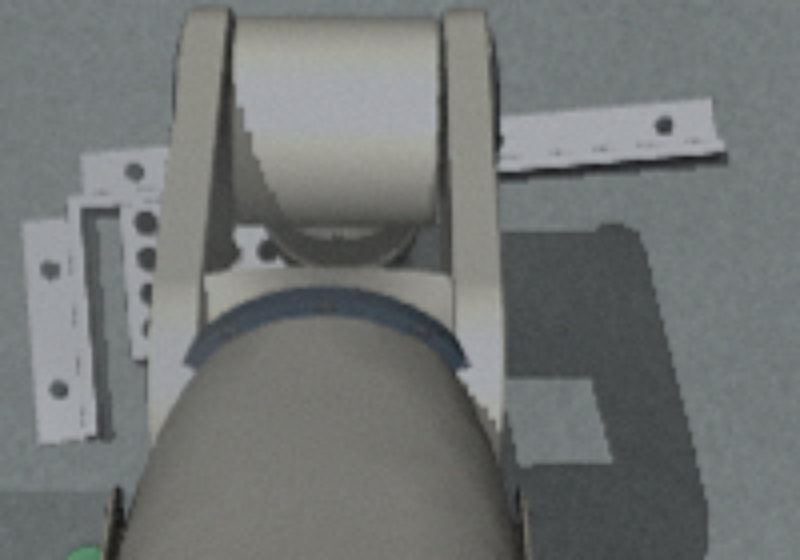

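About 35 crop pixels (≈20 mm) remain to the short rail.

Request:
drive_tool([
  [0.3,0,0,0],
  [0.3,0,0,0],
  [0.3,0,0,0],
  [0.3,0,0,0],
  [0.2,0,0,0],
  [0.2,0,0,0],
  [0,0,0,0],
])

```text
clock: 12.48
eef_pos: [627.4, -3.1, 26.6]
tcp_rot: [3.141, -0.0, 1.632]
contact_force: [-0.3, -0.7, 0.1]
opening: 0.4
```

Request:
drive_tool([
  [0.1,0,0,0],
  [0.1,0,0,0],
  [0,0,0,0],
])

```text
clock: 12.73
eef_pos: [627.2, -1.5, 26.6]
tcp_rot: [3.141, -0.0, 1.632]
contact_force: [0.2, -2.6, 1.5]
opening: 0.398
```

Request:
drive_tool([
  [0.1,0,0,0],
  [0.1,0,0,0],
  [0,0,0,0],
])

```text
clock: 12.98
eef_pos: [627.1, 0.4, 26.5]
tcp_rot: [3.141, 0.0, 1.632]
contact_force: [-0.3, -4.0, 1.9]
opening: 0.401
```

Request:
drive_tool([
  [0.1,0,0,0],
  [0.1,0,0,0],
  [0,0,0,0],
])

```text
clock: 13.23
eef_pos: [626.9, 2.5, 26.5]
tcp_rot: [3.142, -0.0, 1.632]
contact_force: [-0.0, -2.6, 2.1]
opening: 0.4
```

Request:
drive_tool([
  [0.1,0,0,0],
  [0,0,0,0],
])

```text
clock: 13.4
eef_pos: [627.1, 3.1, 26.5]
tcp_rot: [3.141, 0.001, 1.632]
contact_force: [1.3, -5.8, 1.8]
opening: 0.4
```

Request:
drive_tool([
  [0.1,0,0,0],
  [0.1,0,0,0],
  [0,0,0,0],
])

```text
clock: 13.65
eef_pos: [627.2, 3.4, 26.6]
tcp_rot: [3.141, 0.003, 1.633]
contact_force: [0.8, -15.5, 1.1]
opening: 0.398
```

It stalled at 15 N, so the short rail is reached. I'll retract, lift and swing clear to inspect.

Request:
drive_tool([
  [-1,0,0,0],
  [-2,0,0,0],
  [-2,0,-1,0],
  [-2,0,-3,0],
  [-3,0,-3,0],
  [-3,0,-3,0],
  [-3,-2,-2,0],
  [-3,-2,0,0],
  [-3,-2,0,0],
  [-3,-2,0,0],
  [-2,-2,0,0],
  [0,0,0,0],
])

```text
clock: 14.65
eef_pos: [540.1, -272.1, 145.1]
tcp_rot: [-3.14, -0.0, 1.629]
contact_force: [0.4, 0.3, -1.2]
opening: 0.398
```

```bash
cat > chk.py <<'E'
from h import *
import sys
p,d=grab("top"); q,_=grab("side"); np.savez("cur.npz",p=p,q=q,w=world("top",d))
save(np.hstack([cv2.resize(p[145:245,225:325],(400,400)),cv2.resize(q[180:330,190:340],(400,400))]),sys.argv[1])
E
python3 chk.py c6.png
```

```text
(no output)
```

View pics/c6.png

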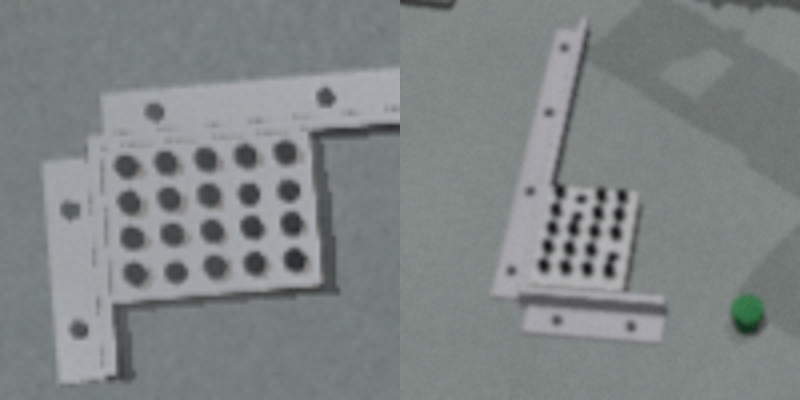

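The rack looks seated in the corner in both views, with no shadow gap at either rail. As a numeric check I'll fit its near and right edges in the stop frame; they should be -90 and -120.

```bash
python3 - <<'E'
from h import *
p=np.load("cur.npz")["p"];g=p.mean(2);th=.062
def sf(P):
    e=P-[667.3,132.4]; return np.c_[e@[np.cos(th),np.sin(th)],e@[-np.sin(th),np.cos(th)]]
N=[];E_=[]
for u in range(257,302):
    d=np.diff(g[210:228,u]); N.append((u,210+np.argmin(d)+.5))
for v in range(182,214):
    d=np.diff(g[v,296:314]); E_.append((296+np.argmin(d)+.5,v))
N=sf(plane("top",N,30));E_=sf(plane("top",E_,30))
kn=robline(N,0);ke=robline(E_,1)
print("near: x' at y'=-60",np.polyval(kn[0],-60),"slope",kn[0][0],kn[1:])
print("right: y' at x'=-45",np.polyval(ke[0],-45),"slope",ke[0][0],ke[1:])
# vial caps: fit grid angle
m=((g<110)).astype(np.uint8)[180:217,250:304]
n,l,s,c=cv2.connectedComponentsWithStats(m)
V=sf(plane("top",[c[i]+[250,180] for i in range(1,n) if 6<s[i,4]<60],43))
print(len(V),V.mean(0))
s=r.sense();print(s["clock"],s["contact_force"])
E
```

```text
near: x' at y'=-60 -90.10773955218868 slope 0.002525536128271401 (np.float64(0.5858976299257103), np.int64(39))
right: y' at x'=-45 -119.79999588061374 slope -0.004867494021804862 (np.float64(0.6103798868233704), np.int64(32))
21 [-44.77764113 -63.93465211]
14.75 [-0.14992457 -0.34031311  0.65047024]
```

```bash
python3 -c "
from rig import job
print(job.sign_off())"
```

```text
the job is handed in; nothing more can be done
None
```

The white rack is home in the inside corner of the stop, and I handed the job in at about 14.8 s. I pushed its near long side until it met the long rail (the force rose to 8 N and the arm stalled). I then pushed its right end along that rail until it met the short rail (15 N, stalled), and backed the hand off to about 145 mm above the bench.

**Last checks:**
- **Position:** in the stop frame the near edge was at -90.1 mm (should be -90) and the right edge at -119.8 mm (should be -120).
- **Angle:** the edges were within 0.005 rad of the rails, and neither camera showed a gap at either rail.
- **Contact:** the contact force was down to noise with the hand clear.

**Not settled by these checks:**
- **Vial caps:** a rough check on the vial caps found 21 blobs instead of 20. Their mean was 4 mm off along the rail, which disagrees with the edge fit. I put this down to a stray blob, possibly a shadow, and relied on the edge fits and the stalls at the rails.
- **Other labware:** I kept the hand well away from it and noticed no sign of contact, but I did not measure its positions again at the end.

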